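Knock the bento carrier's locking peg home

TASK

Lock the bento carrier for the trip: pick up the kitchen mallet and knock the sprung peg on top of the carrier fully home with one or more brisk blows of the mallet's head (not a slow push, and without touching the carrier with the gripper or arm). Then stand the mallet upright on its head inside the clear tray, where its handle may stick out over the rim, and leave the other things on the bar where they are.

Things in the scene. Friction and masses are not known exactly. Their poses are not given: they have to be found in the camera images.
- mallet: kitchen mallet standing on its striking face: aluminium head 55 x 55 mm, 80 mm tall; wooden handle 22 mm wide, 26 mm high, level, pointing to its -x, from 27 to 178 mm from the head's axis, centre line 42 mm above the striking face. 0.38 kg, balance point 13 mm from the head's axis towards the handle. Origin: centre of the lower striking face; z up
- carrier: bento carrier, fixed: wooden board 170 x 180 mm (x, y), two lidded glass bento tiers under a wooden crossbar (44 mm wide, 178 mm long along y, top 139 mm above the bar) on two steel posts (caps 145 mm high, 74 mm either side of the centre). A steel collar mid-bar (42 mm across, top at 144 mm) guides the sprung peg. Origin: centre of the underside
- peg (a joint): travel of the sprung locking peg in m: 0 = fully up, 0.022 = fully home (hard stop); needs about 6 to 8 N, and friction keeps it at the depth it has been knocked to
- peg_top (a point): centre of the top of the sprung peg, a flat round steel head 36 mm across and 10 mm thick over the middle of the crossbar; its top is 177 mm above the bar when fully up and 155 mm when fully home, where it still stands 11 mm above the collar
- tray: clear acrylic tray, fixed on the bar, 170 x 150 mm (x, y) outside, rim 18 mm high, walls and floor 4 mm thick, open on top. Origin: centre of its underside
- lid: bystander: spare flat blue plastic bento lid lying on the bar, 150 x 115 x 10 mm, origin under its centre
- ramekin: bystander: pink ceramic ramekin, 84 mm across, 45 mm high, origin under its centre
- fork: bystander: steel fork lying flat, 182 mm long, 4 mm thick, tines to its +x, origin on its underside near the middle
- rest: bystander: small dark wooden chopstick rest, 70 x 22 x 15 mm, origin under its centre
- tumbler: bystander: glass tumbler, 72 mm across, 100 mm high, origin under its centre
Mind the look-alikes: they are no part of the job. Of the things that look like the tray, take the one that is farthest from the robot's base at the start. Leave any purple look-alike of the mallet alone.

How it is judged:
By the outcome, as a careful person would: the job done as asked, in the order asked, and still so for the second after the job is handed in, with the robot touching nothing.
It also fails if it takes over 48 s, if anything falls off the work surface, if the arm or the gripper's body presses on something with over 40 N, if the wrist force passes 120 N, or if a joint passes its speed limit or range.

ROBOT

A 6-joint arm with a two-finger parallel gripper is mounted at the origin on the work surface. World frame = base frame: x ahead of the robot, y to its left, z up, the work surface at z = 0. Lengths are in m, angles in rad, forces in N, time in s.
With the tool pointing down it reaches from about 0.375 to 0.925 m from the base axis. Payload 5.7 kg.
Tool frame: the origin (TCP) lies at the very end of the fingers, on their centre line; the grasp point (between the pads) lies 19 mm behind it; z points along the fingers, y is the line along which they close (so a half turn about z gives the same grasp; the last joint's range is limited). The gripper opens to 88 mm and grips with 3 to 60 N. Pads are 20 mm wide; open, the fingers measure 115 mm over their backs; the gripper's body (75 mm by 178 mm) begins 61 mm behind the grasp point.
Start: joints at [-1.297, 0.359, 1.51, -0, 1.272, -0.115], TCP at [0.227, -0.555, 0.185] pointing down, gripper open.
Joint ranges: [-2.97, 2.97], [-1.01, 2.36], [0.21, 2.38], [-0.96, 4.11], [0.2, 2.71], [-2.98, 2.98]. Speed limits (rad/s): [2.39, 2.39, 3.14, 3.14, 3.14, 3.14].

INTERFACE

Orientations are given as a 3x3 rotation matrix whose columns are the frame's x, y, z axes.
In Python, from cell import observe, camera, calibration, sign_off gives the robot as it stands.
- The arm moves only by the tool apply_moves, never from a script. Its argument "steps" is text: rows parted by semicolons, each of 7 numbers parted by spaces: the shift along the tool's x, y, z as a fraction of full scale, then the turn, a rotation vector about the tool's x, y, z as a fraction of full scale, then the opening, from -1 (shut) to 1 (fully open). In form: tx ty tz wx wy wz jaw; .... A call has 1 to 12 rows; each row shifts and turns the commanded pose from where the row before left it, along the tool's axes as they then stand; what a row does not reach is not made up. Full scale, the value 1, is 4 cm for a shift and 120 degrees for a turn. A row lasts 1/10 s, in which the tool goes at most 50 mm and 8.59 degrees, less where a joint would pass 70% of its speed; a pose out of reach is approached as far as the arm can. A call with a number of a shift or a turn outside -1 to 1 is refused whole. A call with a gripper value outside its range is refused whole. The fingers move at their own pace and stop on an object; the grip force is fixed at half the most. Time passes only in rows, so rows that do not move let the fingers close. It gives the time, the measured TCP pose, the force, the opening and the grip force at its end, in the units of the state.
- observe(): the state, without advancing time (a new reading comes with each control period).
- camera(name): name is "scene" or "top" or "wrist"; returns the picture (384x512x3 uint8, blue, green, red); there is no depth.
- calibration(name): a dict with "fx", "fy", "cx", "cy" (pixels), "R" (3x3) and "t" (3): a world point X has camera coordinates R X + t. Camera axes: x right, y down, z forward; pixel columns grow to the right and rows downward; lengths in m; the calibration is good to about 2 mm. A picture is of the moment at which its call begins: read the wrist's pose just before it. calibration takes no time and is no camera call; for the wrist camera it gives the pose at the moment of the call.
- sign_off(): hands the job in; it is judged then, once.
The state is a dict: "time": time; "joint_positions": joint angles; "joint_velocities": joint speeds; "joint_torque": joint torques, N m; "position": TCP position; "ee_rot": TCP orientation; "force": force on the tool from outside, world axes, zero at the start; "torque": the same for the moment, N m; "width": finger opening in m; "finger_force": force on a finger pad.
Only numpy, scipy, OpenCV 4.12 (cv2) and the standard library are available. Lean on these libraries where they do the work, as an engineer would, in place of code of your own. Each camera call takes 0.05 s, during which the arm holds its last target. There are 200 camera calls.

## Working session

There is one attempt and no reset: what is moved stays moved. The work goes in short steps, Python scripts to look and compute and a tool call to move; the robot and the scene stay as the last step left them, time stands still between calls to the robot, and variables do not carry over. Pictures are saved under pics/ and viewed, at most 10 in all, crops included, and the job is handed in when it is done.

Besides the shell and the picture viewer there is one more tool, called as name(argument=value, ...), one argument or row to a line, values as JSON. apply_moves: Moves the arm, as the interface text tells. Shift numbers are shares of 4 cm and turn numbers shares of 120 degrees, none past 1 either way. Its arguments: {"type":"object","properties":{"steps":{"type":"string"}},"required":["steps"]}

```bash
mkdir -p pics; ls; python3 - <<'E'
from cell import *
import cv2
for n in("scene","top"):
    cv2.imwrite(f"pics/{n}0.png",camera(n)); c=calibration(n); print(n,c)
s=observe();print(s["time"],s["position"],s["ee_rot"],s["width"])
E
```

```text
pics
scene {'fx': 483.6976749989067, 'fy': 483.6976749989067, 'cx': 250.85474609270057, 'cy': 191.23141452687926, 'R': array([[-8.23207983e-01,  5.67739767e-01, -4.16385940e-04],
       [ 3.71358824e-01,  5.37905646e-01, -7.56802576e-01],
       [-4.29442942e-01, -6.23160551e-01, -6.53643394e-01]]), 't': array([ 0.43427001, -0.08614985,  1.94804095])}
top {'fx': 498.33944708915726, 'fy': 498.33944708915726, 'cx': 259.9822562848442, 'cy': 198.52450356683886, 'R': array([[-2.61512501e-03, -9.99996580e-01, -4.11794300e-05],
       [-9.93412121e-01,  2.60262359e-03, -1.14566944e-01],
       [ 1.14566659e-01, -2.58698736e-04, -9.93415529e-01]]), 't': array([-1.35414767e-03,  5.01900968e-01,  1.60980413e+00])}
0.1 [ 0.22723357 -0.55456385  0.18421242] [[ 9.25378013e-01  3.79045291e-01 -4.47859043e-04]
 [ 3.79045512e-01 -9.25376691e-01  1.57465581e-03]
 [ 1.82427553e-04 -1.62691083e-03 -9.99998660e-01]] 0.08823190279480657
```

View pics/scene0.png

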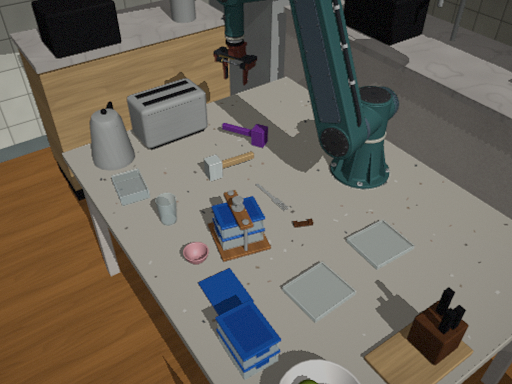

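View pics/top0.png

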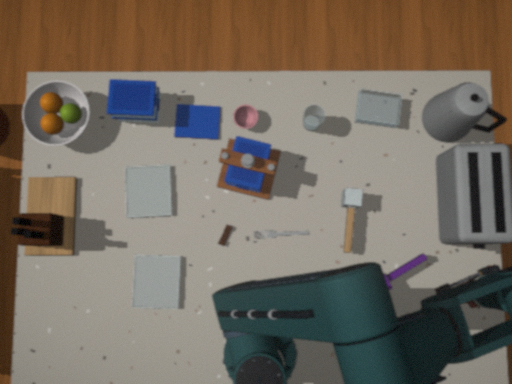

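The scene view shows the aluminium mallet at (214,166) with a purple look-alike at (255,133). The carrier peg is at (237,200). Flat clear trays are at (318,290) and (379,243), and there is a box-like clear thing at (129,186). In the top view the mallet is at (352,198), the trays at (149,191) and (158,282), the box at (379,108) and the peg at (247,160). I'll check these in one crop sheet.

```bash
cat > h.py <<'E'
from cell import *
import cv2, numpy as np
def ray(n,uv,c=None):
    c=c or calibration(n); d=c["R"].T@np.array([(uv[0]-c["cx"])/c["fx"],(uv[1]-c["cy"])/c["fy"],1]); o=-c["R"].T@c["t"]
    return o,d/np.linalg.norm(d)
def plane(n,uv,z,c=None):
    o,d=ray(n,uv,c); return o+d*(z-o[2])/d[2]
def tri(a,b):
    (o1,d1),(o2,d2)=a,b
    k=np.linalg.lstsq(np.c_[d1,-d2],o2-o1,rcond=None)[0]; p,q=o1+d1*k[0],o2+d2*k[1]
    return (p+q)/2,np.linalg.norm(p-q)
E
python3 - <<'E'
from h import *
t=cv2.imread("pics/top0.png"); s=cv2.imread("pics/scene0.png")
def crop(i,x,y,w,h): return cv2.resize(i[y:y+h,x:x+w],(400,300),interpolation=cv2.INTER_CUBIC)
a=np.vstack([np.hstack([crop(t,310,120,160,120)[:,:],crop(s,195,140,80,60)]),np.hstack([crop(t,205,120,80,60),crop(s,100,150,80,60)])])
cv2.imwrite("pics/c1.png",a)
b=np.vstack([np.hstack([crop(t,110,155,80,60),crop(t,350,80,80,60)]),np.hstack([crop(s,270,250,120,90),crop(s,200,180,80,60)])])
cv2.imwrite("pics/c2.png",b)
for n,uv in(("far",(149,191)),("near",(158,282)),("box",(379,108)),("mallet",(352,198)),("peg",(247,160))): print(n,plane("top",uv,.0 if n!="peg" else .177))
E
```

```text
far [0.53158899 0.36930892 0.        ]
near [0.23022625 0.33286205 0.        ]
box [ 0.81562445 -0.41029818  0.        ]
mallet [ 0.50618258 -0.31065015  0.        ]
peg [0.60186579 0.03621719 0.177     ]
```

View pics/c1.png

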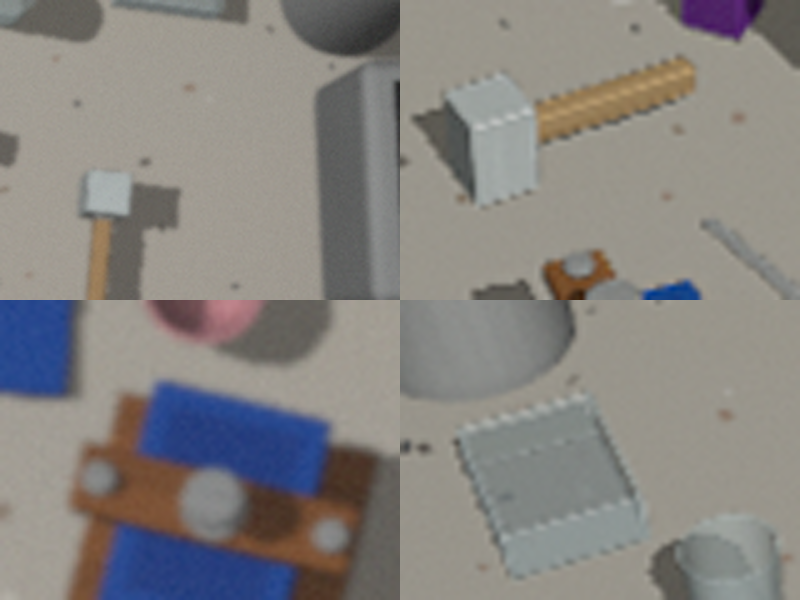

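View pics/c2.png

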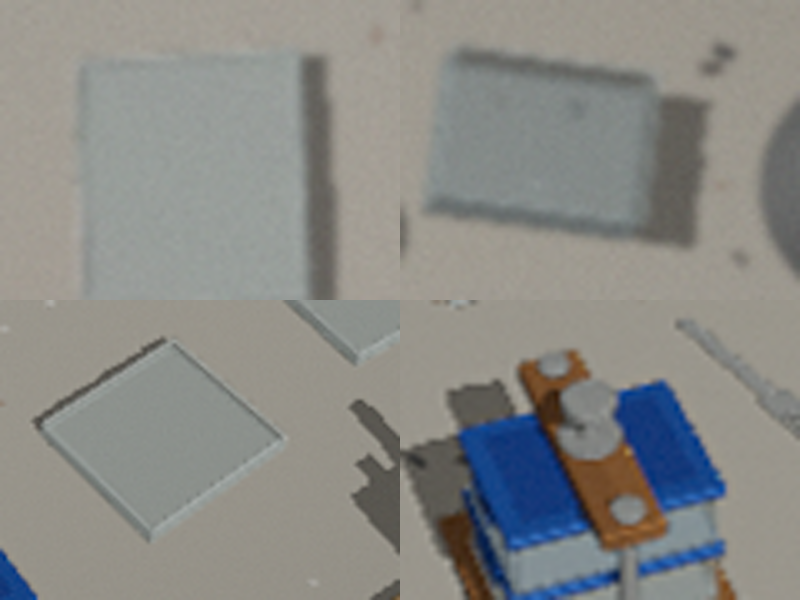

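The sheets settle the choices:
- **Mallet:** the grey head with the orange handle at top (352,198). The purple one is left alone.
- **Tray:** two identical flat trays at top (149,191) and (158,282). The far one is (149,191), about (0.53,0.37) m. The thing at (379,108) is a deeper, smaller box of about 130x100 mm, so it isn't a tray.

Next I'll measure the mallet, peg and tray from both views.

```bash
python3 - <<'E'
from h import *
T=cv2.imread("pics/top0.png"); S=cv2.imread("pics/scene0.png")
def comp(mask,seed):
    n,l,st,ce=cv2.connectedComponentsWithStats(mask.astype(np.uint8)); 
    k=l[seed[1],seed[0]]; return (l==k),st[k],ce[k]
print("T row198",T[198,338:370].max(1),"col352",T[182:212,352].max(1))
hsv=cv2.cvtColor(T,cv2.COLOR_BGR2HSV)
m,st,ce=comp((hsv[...,1]>90)&(hsv[...,0]<25),(350,230)); print("handle",st,ce)
ys,xs=np.nonzero(m); 
P=np.array([plane("top",(x,y),.055) for x,y in zip(xs,ys)])[:,:2]
c=P.mean(0);u=np.linalg.svd(P-c,full_matrices=False)[2][0]; u*=np.sign(u[0]); print("handle c,dir",c,u,np.degrees(np.arctan2(u[1],u[0])),((P-c)@u).min(),((P-c)@u).max())
for n,im,seed,th in(("top",T,(355,195),178),("scene",S,(213,160),170)):
    m,st,ce=comp(im.min(2)>th,seed); print(n,"head top",st,ce,plane(n,ce,.08))
g=lambda im:(cv2.cvtColor(im,cv2.COLOR_BGR2HSV)[...,1])
print("S vals",S[150:180,213].min(1))
print("peg T",T[160,232:264].tolist())
c=calibration("wrist");s=observe();print("wrist cam pos",-c["R"].T@c["t"],c["R"],c["fx"])
E
```

```text
T row198 [162 161 155 143 134 129 140 156 172 178 175 176 175 178 179 177 176 178
 176 175 174 177 171 154 125 107 103 102 101 102  99  96] col352 [163 161 161 162 160 154 154 165 175 171 175 174 175 174 177 178 179 177
 178 176 180 172 156 125 107 126 145 152 154 153]
handle [345 209   9  43 249] [348.85140562 230.12449799]
handle c,dir [ 0.39607628 -0.28784186] [ 0.99395218 -0.10981374] -6.304578798863462 -0.0678787628788242 0.06921285072300412
top head top [     0      0    512    384 196595] [255.51151352 191.50542486] [0.51857334 0.01154846 0.08      ]
scene head top [     0      0    512    384 195677] [255.23007303 190.66600571] [ 0.47014159 -0.05561881  0.08      ]
S vals [140 140 139 140 138 143 157 155 157 156 157 156 155 166 183 157 159 160
 160 160 162 161 159 160 161 161 159 161 159 158]
peg T [[53, 78, 122], [56, 85, 126], [53, 82, 123], [53, 81, 123], [56, 85, 126], [58, 85, 126], [56, 83, 125], [59, 84, 123], [83, 100, 131], [113, 122, 138], [132, 133, 136], [138, 140, 137], [138, 138, 138], [139, 138, 137], [138, 140, 139], [139, 137, 137], [136, 137, 136], [136, 137, 134], [135, 135, 133], [128, 130, 127], [120, 121, 119], [97, 98, 99], [69, 72, 80], [48, 57, 74], [40, 49, 72], [39, 51, 75], [39, 48, 72], [33, 47, 71], [36, 50, 72], [42, 56, 76], [42, 54, 79], [44, 58, 83]]
wrist cam pos [ 0.29620994 -0.52582996  0.38419764] [[ 0.37945477 -0.9252078  -0.00214856]
 [-0.89089303 -0.36600591  0.26897822]
 [-0.24964713 -0.10015093 -0.96314386]] 278.79506154427855
```

apply_moves(
  steps="0 0 0 0 0 0.06 1;0 0 0 0 0 0.06 1;0 0 0 0 0 0.06 1;0 0 0 0 0 0.06 1;0.5 -0.59 0 0 0 0 1;0.5 -0.59 0 0 0 0 1;0.5 -0.59 0 0 0 0 1;0.5 -0.59 0 0 0 0 1;0.5 -0.59 0 0 0 0 1;0.5 -0.59 0 0 0 0 1;0.5 -0.59 0 0 0 0 1;0.5 -0.59 0 0 0 0 1",
)

```text
time: 1.3
position: [0.4084, -0.3845, 0.1846]
ee_rot: [[0.994, -0.114, -0.001], [-0.114, -0.994, 0.001], [-0.001, -0.001, -1.0]]
force: [-0.2, -0.3, -0.3]
width: 0.0876
finger_force: 0.0
```

```bash
python3 - <<'E'
from h import *
s=observe();c=calibration("wrist"); im=camera("wrist"); cv2.imwrite("pics/w1.png",im)
np.savez("w1.npz",R=c["R"],t=c["t"]); print(s["time"],s["position"],s["ee_rot"][:,0])
E
```

```text
1.3 [ 0.40839604 -0.38453734  0.18458677] [ 9.93513196e-01 -1.13715319e-01 -5.96214829e-04]
```

View pics/w1.png

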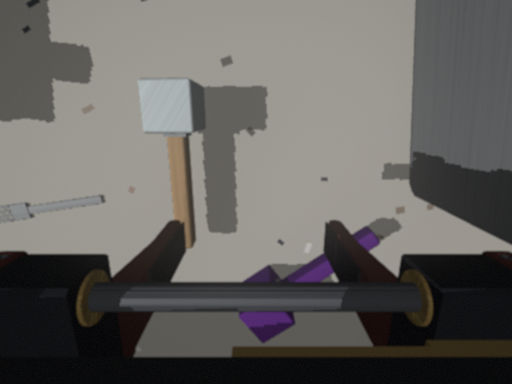

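The wrist view shows the aluminium head's top face at about (140–191, 80–131), with the handle running down to (187,245). The purple mallet is well away at (265,305). I'll measure it here, then move closer for a second view.

```bash
cat >> h.py <<'E'
def headtop(im,seed):
    b=cv2.GaussianBlur(im,(3,3),0).astype(int)
    ref=np.median(b[seed[1]-6:seed[1]+7,seed[0]-6:seed[0]+7].reshape(-1,3),0)
    m=(np.abs(b-ref).max(2)<22).astype(np.uint8)
    n,l,st,ce=cv2.connectedComponentsWithStats(m); k=l[seed[1],seed[0]]
    ct=cv2.findContours((l==k).astype(np.uint8),cv2.RETR_EXTERNAL,cv2.CHAIN_APPROX_NONE)[0][0]
    r=cv2.minAreaRect(ct); return st[k],ref,r
E
python3 - <<'E'
from h import *
im=cv2.imread("pics/w1.png"); w=np.load("w1.npz"); c=dict(calibration("wrist"),R=w["R"],t=w["t"])
st,ref,r=headtop(im,(165,105)); print(st,ref,r)
P=[plane("wrist",p,.08,c)[:2] for p in cv2.boxPoints(r)]; print(plane("wrist",r[0],.08,c)); 
for i in range(4): d=P[(i+1)%4]-P[i]; print(np.linalg.norm(d),np.degrees(np.arctan2(d[1],d[0])))
E
```

```text
[ 137   79   54   52 2546] [180. 179. 172.] ((163.5977783203125, 105.00981140136719), (51.25304412841797, 52.15521240234375), 88.60282135009766)
[ 0.5031164  -0.29875402  0.08      ]
0.05324181962595977 -95.21452875143923
0.050952670407112745 171.37527704038902
0.0558313158007603 84.86273035456261
0.051246856915681815 -11.510900750067188
```

apply_moves(
  steps="0.5 -0.5 0 0 0 0 1;0.5 -0.5 0 0 0 0 1;0.5 -0.5 0 0 0 0 1;0.3 -0.3 0 0 0 0 1;0 0 0 0 0 0 1",
)

```text
time: 1.85
position: [0.4886, -0.3213, 0.1846]
ee_rot: [[0.994, -0.111, -0.0], [-0.111, -0.994, 0.001], [-0.0, -0.001, -1.0]]
force: [0.2, 0.4, 0.8]
width: 0.0878
finger_force: 0.0
```

```bash
python3 - <<'E'
from h import *
s=observe();c=calibration("wrist"); im=camera("wrist"); cv2.imwrite("pics/w2.png",im); print(s["position"],s["ee_rot"][:,0])
w=np.load("w1.npz"); c1=dict(c,R=w["R"],t=w["t"])
p=c["R"]@np.array([.5,-.3,.08])+c["t"]; seed=(int(p[0]/p[2]*c["fx"]+c["cx"]),int(p[1]/p[2]*c["fy"]+c["cy"])); print(seed)
st,ref,r=headtop(im,seed); print(st,ref,r)
st1,_,r1=headtop(cv2.imread("pics/w1.png"),(165,105))
print("tri",tri(ray("wrist",r1[0],c1),ray("wrist",r[0],c)))
P=[plane("wrist",p,.08,c)[:2] for p in cv2.boxPoints(r)]; print(plane("wrist",r[0],.08,c)); 
for i in range(4): d=P[(i+1)%4]-P[i]; print(np.linalg.norm(d),np.degrees(np.arctan2(d[1],d[0])))
E
```

```text
[ 0.48860196 -0.32127884  0.1846328 ] [ 9.93800639e-01 -1.11176694e-01 -1.78088738e-04]
(235, 175)
[ 210  151   49   46 2184] [169. 168. 161.] ((234.0, 173.5), (45.0, 48.0), 90.0)
tri (array([ 0.50303978, -0.29881777,  0.08042536]), np.float64(0.00016043834290358262))
[ 0.50290465 -0.29871287  0.08      ]
0.05225699663204493 -96.35033410956297
0.05100941843388191 173.8447127392521
0.05462647980224524 83.66346656520417
0.05106950958632796 -8.814639843964958
```

apply_moves(
  steps="0.09 -0.3 0 0 0 0 1;0.08 -0.3 0 0 0 0 1;0 0 0.4 0 0 0 1;0 0 0.6 0 0 0 1;0 0 0.6 0 0 0 1;0 0 0.6 0 0 0 1;0 0 0.6 0 0 0 1;0 0 0.5 0 0 0 1;0 0 0.3 0 0 0 1;0 0 0 0 0 0 1;0 0 0 0 0 0 -1;0 0 0 0 0 0 -1",
)

```text
time: 3.1
position: [0.4978, -0.3, 0.0421]
ee_rot: [[0.994, -0.114, 0.002], [-0.114, -0.994, -0.001], [0.002, 0.001, -1.0]]
force: [-0.1, 0.6, -0.3]
width: 0.0749
finger_force: 0.0
```

apply_moves(
  steps="0 0 0 0 0 0 -1;0 0 0 0 0 0 -1;0 0 0 0 0 0 -1;0 0 0 0 0 0 -1;0 0 0 0 0 0 -1",
)

```text
time: 3.6
position: [0.4975, -0.3002, 0.0416]
ee_rot: [[0.994, -0.114, 0.001], [-0.114, -0.994, -0.001], [0.001, 0.001, -1.0]]
force: [-0.8, -1.5, 4.4]
width: 0.0532
finger_force: 30.0
```

Gripped the head at 53 mm with a 30 N pad force. I'll lift it and triangulate the peg from the fixed views.

apply_moves(
  steps="0 0 -0.2 0 0 0 -1;0 0 -0.5 0 0 0 -1;0 0 -0.7 0 0 0 -1;0 0 -0.7 0 0 0 -1;0 0 -0.7 0 0 0 -1;0 0 -0.7 0 0 0 -1;0 0 -0.7 0 0 0 -1;0 0 -0.7 0 0 0 -1;0.3 -0.3 -0.3 0 0 0 -1;0.3 -0.6 0 0 0 0 -1;0.3 -0.6 0 0 0 0 -1;0.2 -0.6 0 0 0 0 -1",
)

```text
time: 4.8
position: [0.5506, -0.2195, 0.2492]
ee_rot: [[0.994, -0.114, -0.0], [-0.114, -0.994, 0.001], [-0.0, -0.001, -1.0]]
force: [-0.2, -0.3, -0.5]
width: 0.0005
finger_force: 0.0
```

```bash
python3 - <<'E'
from h import *
s=observe();c=calibration("wrist"); im=camera("wrist"); cv2.imwrite("pics/w3.png",im); np.savez("w3.npz",R=c["R"],t=c["t"]); print(s["position"],s["force"])
p,e=tri(ray("top",(247.5,159.5)),ray("scene",(237.6,200.4))); print("peg",p,e)
q=c["R"]@p+c["t"]; print(q[0]/q[2]*c["fx"]+c["cx"],q[1]/q[2]*c["fy"]+c["cy"])
E
```

```text
[ 0.55064456 -0.21947331  0.24919492] [-0.22278657 -0.27880128 -0.47711871]
peg [0.60441844 0.03533039 0.16902866] 0.0013471714577402388
0.8373615614891889 165.88520645032912
```

View pics/w3.png

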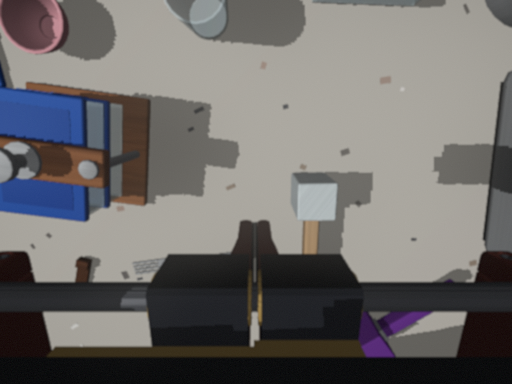

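The grip slipped off the smooth head. The fingers are shut, and the mallet is still standing upright with its head at (314,197) and handle at (310,235). I'll take the wooden handle close to the head instead, after re-measuring.

```bash
python3 - <<'E'
from h import *
im=cv2.imread("pics/w3.png"); w=np.load("w3.npz"); c=dict(calibration("wrist"),R=w["R"],t=w["t"])
st,ref,r=headtop(im,(315,203)); print(st,ref,r,plane("wrist",r[0],.08,c))
P=[plane("wrist",p,.08,c)[:2] for p in cv2.boxPoints(r)]
for i in range(4): d=P[(i+1)%4]-P[i]; print(np.linalg.norm(d),np.degrees(np.arctan2(d[1],d[0])))
E
```

```text
[ 297  184   39   37 1339] [185. 184. 177.] ((316.0, 202.0), (36.0, 38.0), 90.0) [ 0.49961784 -0.2981962   0.08      ]
0.051728662537228166 -96.48549598344714
0.05247410032326763 177.94928327127974
0.05364976847714719 83.53034920163837
0.05237542050058977 -4.147727928535933
```

apply_moves(
  steps="-0.5 0.6 0 0 0 0 1;-0.5 0.6 0 0 0 0 1;-0.5 0.6 0 0 0 0 1;-0.5 0.5 0 0 0 0 1;-0.5 0 0 0 0 0 1;0 0 0 0 0 0 1",
)

```text
time: 5.45
position: [0.4379, -0.3004, 0.2489]
ee_rot: [[0.993, -0.116, -0.002], [-0.116, -0.993, 0.002], [-0.002, -0.002, -1.0]]
force: [1.2, -0.0, 0.3]
width: 0.045
finger_force: 0.0
```

```bash
python3 - <<'E'
from h import *
s=observe();c=calibration("wrist"); im=camera("wrist"); cv2.imwrite("pics/w4.png",im); print(s["position"],s["ee_rot"][:,0],s["width"])
w=np.load("w3.npz"); c1=dict(c,R=w["R"],t=w["t"])
p=c["R"]@np.array([.503,-.299,.08])+c["t"]; seed=(int(p[0]/p[2]*c["fx"]+c["cx"]),int(p[1]/p[2]*c["fy"]+c["cy"])); print(seed)
st,ref,r=headtop(im,seed); print(st,ref,r)
_,_,r1=headtop(cv2.imread("pics/w3.png"),(315,203))
print("tri",tri(ray("wrist",r1[0],c1),ray("wrist",r[0],c)),plane("wrist",r[0],.08,c))
hs=cv2.cvtColor(im,cv2.COLOR_BGR2HSV); m=((hs[...,1]>90)&(hs[...,0]<25)&(hs[...,2]>110)).astype(np.uint8)
m[:seed[1]]=0
n,l,s2,ce=cv2.connectedComponentsWithStats(m)
for k in range(1,n):
    if s2[k,4]>150:
        ys,xs=np.nonzero(l==k); P=np.array([plane("wrist",q,.055,c)[:2] for q in zip(xs,ys)]); cc=P.mean(0); u=np.linalg.svd(P-cc,full_matrices=False)[2][0]; print(s2[k],cc,u*np.sign(u[0]),np.degrees(np.arctan(u[1]/u[0])))
E
```

```text
[ 0.43786467 -0.3004116   0.24890273] [ 0.99329334 -0.11560442 -0.00198909] 0.04496008410334823
(248, 122)
[ 228  105   41   42 1662] [185. 184. 176.] ((248.0, 125.5), (41.0, 40.0), 90.0)
tri (array([ 0.49978629, -0.29790789,  0.08079681]), np.float64(0.0003367696707975887)) [ 0.49966035 -0.29774887  0.08      ]
[ 32 131  44  11 311] [ 0.51604433 -0.03091233] [0.1789349  0.98386092] 79.69227286819057
```

View pics/w4.png

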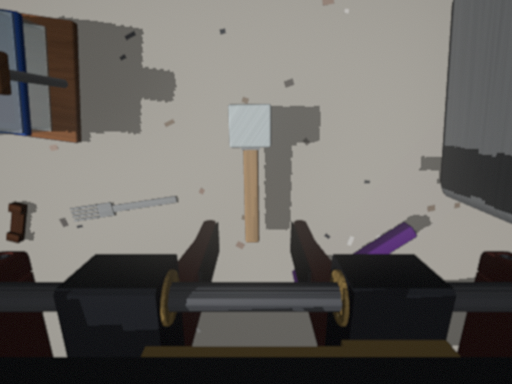

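Still upright: head at (248,125), handle at (250,195). Going for the handle 42 mm behind the head axis.

apply_moves(
  steps="0.24 -0.12 0 0 0 0 1;0.24 -0.12 0.3 0 0 0 1;0 0 0.6 0 0 0 1;0 0 0.7 0 0 0 1;0 0 0.7 0 0 0 1;0 0 0.7 0 0 0 1;0 0 0.7 0 0 0 1;0 0 0.7 0 0 0 1;0 0 0.6 0 0 0 1;0 0 0.4 0 0 0 1;0 0 0.25 0 0 0 1;0 0 0 0 0 0 1",
)

```text
time: 6.7
position: [0.4606, -0.2921, 0.021]
ee_rot: [[0.994, -0.112, -0.002], [-0.112, -0.994, 0.002], [-0.003, -0.002, -1.0]]
force: [0.2, -0.4, -0.2]
width: 0.0879
finger_force: 0.0
```

apply_moves(
  steps="0 0 0 0 0 0 -1;0 0 0 0 0 0 -1;0 0 0 0 0 0 -1;0 0 0 0 0 0 -1;0 0 0 0 0 0 -1;0 0 0 0 0 0 -1;0 0 0 0 0 0 -1;0 0 0 0 0 0 -1;0 0 0 0 0 0 -1;0 0 0 0 0 0 -1",
)

```text
time: 7.7
position: [0.46, -0.2927, 0.0227]
ee_rot: [[0.994, -0.113, -0.001], [-0.113, -0.994, 0.001], [-0.001, -0.001, -1.0]]
force: [-1.7, 3.8, 3.1]
width: 0.0116
finger_force: 2.5
```

apply_moves(
  steps="0 0 -0.1 0 0 0 -1;0 0 -0.2 0 0 0 -1;0 0 -0.2 0 0 0 -1;0 0 -0.1 0 0 0 -1;0 0 0 0 0 0 -1;0 0 0 0 0 0 -1",
)

```text
time: 8.3
position: [0.4612, -0.2941, 0.0474]
ee_rot: [[0.994, -0.114, 0.001], [-0.114, -0.994, -0.001], [0.001, 0.001, -1.0]]
force: [-0.4, 0.8, -0.0]
width: 0.0
finger_force: 0.0
```

```bash
python3 - <<'E'
from h import *
im=camera("wrist"); s=camera("scene"); t=camera("top"); cv2.imwrite("pics/s5.png",s); cv2.imwrite("pics/t5.png",t);cv2.imwrite("pics/w5.png",im)
r=lambda a:cv2.resize(a,(400,300),interpolation=cv2.INTER_CUBIC)
cv2.imwrite("pics/c5.png",np.vstack([np.hstack([r(im),r(s[130:220,170:290])]),np.hstack([r(t[160:280,290:450]),r(im[190:310,180:340])])]))
E
```

```text
(no output)
```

View pics/c5.png

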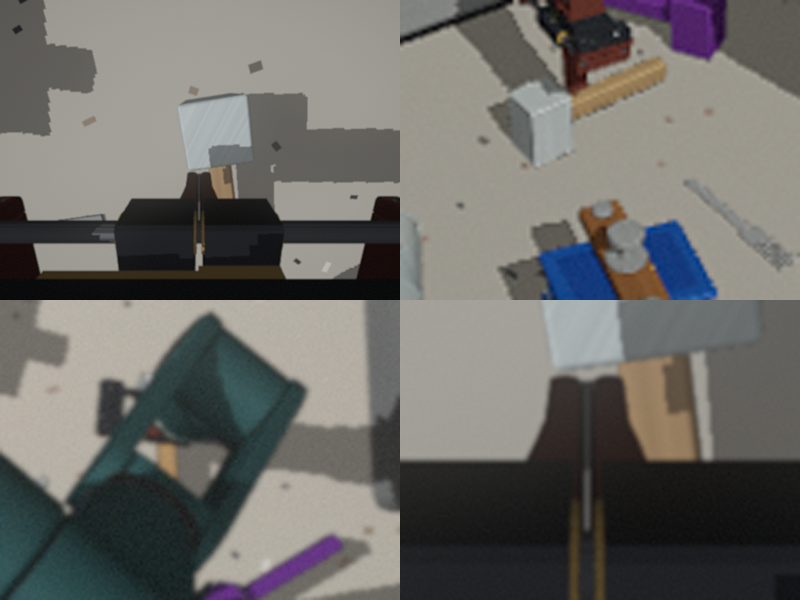

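The mallet is still upright but was pushed about 2 cm to -y, and the closed fingers sit beside the handle. The width fell at the free closing pace (about 0.076 m/s) and never stopped on the handle. I'll raise the tool and measure again.

apply_moves(
  steps="0 0 -0.3 0 0 0 -1;0 0 -0.6 0 0 0 -1;0 0 -0.8 0 0 0 -1;0 0 -0.8 0 0 0 -1;0 0 -0.8 0 0 0 -1;0 0 -0.8 0 0 0 1;0 0 -0.6 0 0 0 1;0 0 -0.3 0 0 0 1;-0.3 0 0 0 0 0 1;0 0 0 0 0 0 1",
)

```text
time: 9.45
position: [0.4466, -0.2913, 0.246]
ee_rot: [[0.993, -0.114, -0.002], [-0.114, -0.993, 0.001], [-0.002, -0.001, -1.0]]
force: [-0.6, -0.4, -0.1]
width: 0.0371
finger_force: 0.0
```

```bash
cat >> h.py <<'E'
def quad(im,seed,c,z=.08):
    b=cv2.GaussianBlur(im,(3,3),0).astype(int); ref=np.median(b[seed[1]-6:seed[1]+7,seed[0]-6:seed[0]+7].reshape(-1,3),0)
    l=cv2.connectedComponents((np.abs(b-ref).max(2)<18).astype(np.uint8))[1]
    ct=cv2.findContours((l==l[seed[1],seed[0]]).astype(np.uint8),cv2.RETR_EXTERNAL,cv2.CHAIN_APPROX_NONE)[0][0]
    h=cv2.convexHull(ct); q=cv2.approxPolyDP(h,5,True)[:,0]; return q,cv2.minAreaRect(ct)[0],[plane("wrist",p,z,c)[:2].round(4) for p in q]
def handle(im,c,z,roi):
    x0,y0,x1,y1=roi; hs=cv2.cvtColor(im,cv2.COLOR_BGR2HSV); m=((hs[...,1]>70)&(hs[...,0]<25)&(hs[...,2]>90)).astype(np.uint8)
    k=np.zeros_like(m); k[y0:y1,x0:x1]=m[y0:y1,x0:x1]; l=cv2.connectedComponentsWithStats(k); i=1+np.argmax(l[2][1:,4])
    ys,xs=np.nonzero(l[1]==i); P=np.array([plane("wrist",q,z,c)[:2] for q in zip(xs,ys)]); cc=P.mean(0); u=np.linalg.svd(P-cc,full_matrices=False)[2]; a=(P-cc)@u[0]; w=(P-cc)@u[1]
    return l[2][i],cc,np.degrees(np.arctan(u[0,1]/u[0,0])),np.ptp(a),np.percentile(w,98)-np.percentile(w,2)
E
python3 - <<'E'
from h import *
s=observe();c=calibration("wrist"); im=camera("wrist"); cv2.imwrite("pics/w6.png",im); np.savez("w6.npz",R=c["R"],t=c["t"]); print(s["time"],s["position"],s["ee_rot"][:,0],s["width"])
hs=cv2.cvtColor(im,cv2.COLOR_BGR2HSV)
m=((im.min(2)>168)&(hs[...,1]<20)).astype(np.uint8); n,l,st,ce=cv2.connectedComponentsWithStats(m)
for k in range(1,n):
    if 800<st[k,4]<4000: print(st[k],ce[k])
m=((hs[...,1]>70)&(hs[...,0]<25)&(hs[...,2]>90)).astype(np.uint8); n,l,st,ce=cv2.connectedComponentsWithStats(m)
for k in range(1,n):
    if st[k,4]>150: print("wood",st[k],ce[k])
E
```

```text
9.45 [ 0.44661462 -0.29129616  0.24602403] [ 0.9934966  -0.11383641 -0.00240359] 0.037137285957414404
[ 243  107   45   46 1590] [265.20628931 129.25534591]
wood [ 38 135  45  12 366] [ 62.91256831 139.96721311]
wood [ 263  154   22   91 1130] [274.51946903 197.0619469 ]
wood [320 271  14  40 258] [327.22093023 290.48837209]
```

```bash
python3 - <<'E'
from h import *
w=np.load("w6.npz"); c=dict(calibration("wrist"),R=w["R"],t=w["t"]); im=cv2.imread("pics/w6.png")
q,ce,P=quad(im,(266,130),c); print(q.tolist(),ce,P,plane("wrist",ce,.08,c))
print(handle(im,c,.055,(255,150,290,250)))
w=np.load("w1.npz"); c1=dict(c,R=w["R"],t=w["t"]);print("orig handle",handle(cv2.imread("pics/w1.png"),c1,.055,(160,137,195,250)))
s=cv2.imread("pics/w6.png"); cv2.imwrite("pics/c6.png",cv2.resize(s[90:260,180:350],(600,600),interpolation=cv2.INTER_CUBIC))
E
```

```text
[[282, 106], [287, 146], [249, 152], [243, 113]] (265.38720703125, 129.2209930419922) [array([ 0.5272, -0.3338]), array([ 0.4769, -0.336 ]), array([ 0.4748, -0.286 ]), array([ 0.5244, -0.2843])] [ 0.5013194  -0.31025946  0.08      ]
(array([ 263,  154,   22,   91, 1130], dtype=int32), array([ 0.40115098, -0.31438086]), np.float64(1.5804390065724188), np.float64(0.13961180211753643), np.float64(0.01792620207723289))
orig handle (array([ 168,  138,   24,  110, 1465], dtype=int32), array([ 0.41053723, -0.29161318]), np.float64(-4.439047444188001), np.float64(0.1397220495994681), np.float64(0.01872884392593826))
```

View pics/c6.png

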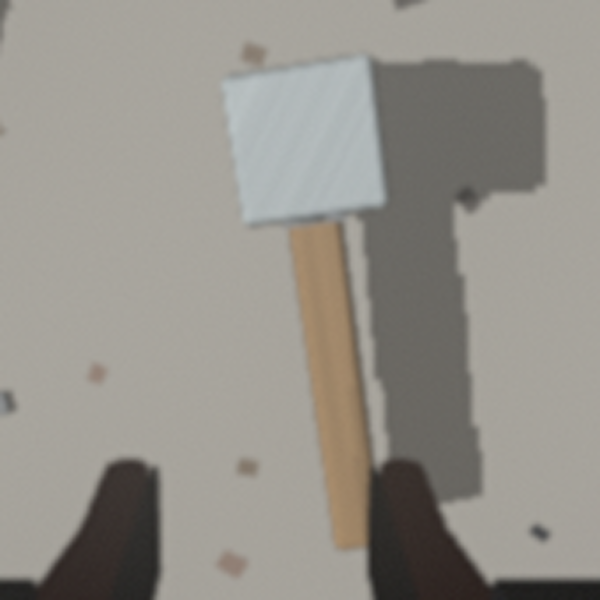

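The crop shows the mallet upright, turned about 9°. The head is at about (0.501,-0.310) with yaw near +2.5°. I'll realign, descend again and close in short calls while watching the width.

apply_moves(
  steps="0 0 0 0 0 -0.0375 1;0 0 0 0 0 -0.0375 1;0.22 0.53 0 0 0 0 1;0 0 0.4 0 0 0 1;0 0 0.7 0 0 0 1;0 0 0.8 0 0 0 1;0 0 0.8 0 0 0 1;0 0 0.8 0 0 0 1;0 0 0.8 0 0 0 1;0 0 0.7 0 0 0 1;0 0 0.4 0 0 0 1;0 0 0.15 0 0 0 1",
)

```text
time: 10.7
position: [0.456, -0.311, 0.0217]
ee_rot: [[0.999, 0.043, -0.005], [0.043, -0.999, 0.004], [-0.005, -0.004, -1.0]]
force: [-0.0, 0.1, -0.3]
width: 0.0877
finger_force: 0.0
```

apply_moves(
  steps="0 0 0 0 0 0 -1;0 0 0 0 0 0 -1;0 0 0 0 0 0 -1;0 0 0 0 0 0 -1;0 0 0 0 0 0 -1;0 0 0 0 0 0 -1",
)

```text
time: 11.3
position: [0.4587, -0.3132, 0.0254]
ee_rot: [[0.999, 0.043, 0.001], [0.043, -0.999, -0.0], [0.001, 0.0, -1.0]]
force: [-0.2, 0.2, -0.4]
width: 0.0433
finger_force: 0.0
```

apply_moves(
  steps="0 0 0 0 0 0 -1;0 0 0 0 0 0 -1",
)

```text
time: 11.5
position: [0.4585, -0.313, 0.025]
ee_rot: [[0.999, 0.043, 0.0], [0.043, -0.999, -0.0], [0.0, 0.0, -1.0]]
force: [1.0, -0.3, 0.9]
width: 0.0275
finger_force: 0.0
```

apply_moves(
  steps="0 0 0 0 0 0 -1",
)

```text
time: 11.6
position: [0.4584, -0.313, 0.0249]
ee_rot: [[0.999, 0.043, -0.0], [0.043, -0.999, 0.0], [-0.0, -0.0, -1.0]]
force: [-0.1, 0.1, -1.2]
width: 0.0193
finger_force: 0.0
```

apply_moves(
  steps="0 0 0 0 0 0 -1",
)

```text
time: 11.7
position: [0.4584, -0.313, 0.0249]
ee_rot: [[0.999, 0.043, -0.0], [0.043, -0.999, 0.0], [-0.0, -0.0, -1.0]]
force: [-0.0, 0.5, 0.9]
width: 0.0114
finger_force: 0.0
```

apply_moves(
  steps="0 0 0 0 0 0 -1",
)

```text
time: 11.8
position: [0.4584, -0.313, 0.0249]
ee_rot: [[0.999, 0.043, -0.0], [0.043, -0.999, 0.0], [-0.0, -0.0, -1.0]]
force: [-0.3, 0.4, -0.5]
width: 0.0032
finger_force: 0.0
```

```bash
python3 - <<'E'
from h import *
s=observe();print(s["width"],s["finger_force"],s["position"])
im=camera("wrist"); sc=camera("scene"); c=calibration("wrist"); cv2.imwrite("pics/w7.png",im); np.savez("w7.npz",R=c["R"],t=c["t"])
r=lambda a:cv2.resize(a,(400,600),interpolation=cv2.INTER_CUBIC)
cv2.imwrite("pics/c7.png",np.hstack([r(im[100:340,170:330]),r(sc[110:200,190:250])]))
E
```

```text
0.0032423142216514676 0.0 [ 0.45839521 -0.3130046   0.0248985 ]
```

View pics/c7.png

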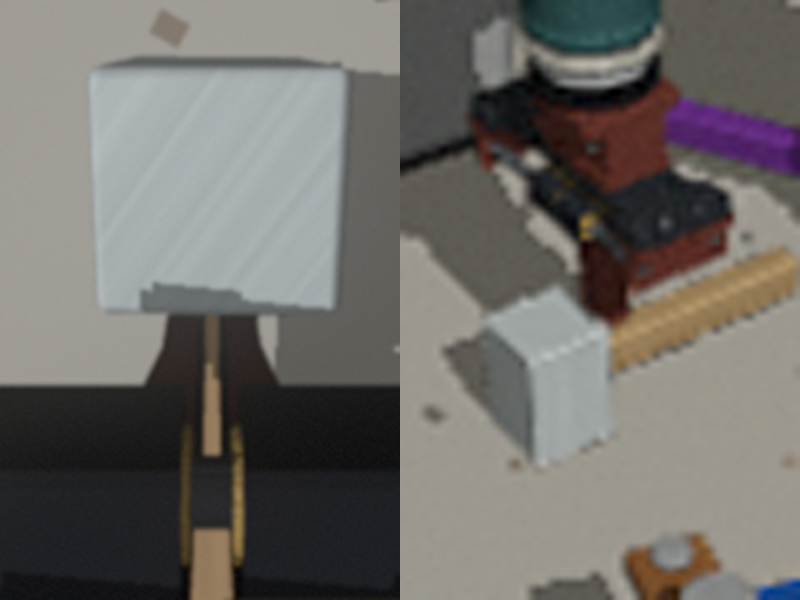

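The crop shows the fingers around the handle at (215,375) in the left panel, with no contact force at 3 mm width. The scene panel shows the finger ending at the handle's upper edge, at (610,310). The fingertips may really be higher than the reported TCP, so I'll check by projecting the TCP into the images.

```bash
python3 - <<'E'
from h import *
def pj(n,X,c=None):
    c=c or calibration(n); q=c["R"]@np.array(X)+c["t"]; return (q[:2]/q[2]*[c["fx"],c["fy"]]+[c["cx"],c["cy"]]).round(1),q[2].round(3)
c=calibration("wrist"); s=observe(); R=s["ee_rot"]; p=s["position"]
for h in(0,.019,.03,.05,.08): print(h,"wrist",pj("wrist",p-R[:,2]*h),"scene",pj("scene",p-R[:,2]*h))
w=np.load("w1.npz"); c1=dict(c,R=w["R"],t=w["t"]); p1=np.array([.4084,-.3845,.1846]);R1=np.array([[0.9935,-0.1137,-0.0006],[-0.1137,-0.9935,0.001],[-0.001,-0.001,-1]])
for h in(0,.02,.04): print("w1 tips",h,pj("wrist",p1+R1[:,1]*.044-R1[:,2]*h,c1),pj("wrist",p1-R1[:,1]*.044-R1[:,2]*h,c1))
print("handle top centre at tcp x, scene",pj("scene",[.458,-.312,.055]),pj("scene",[.458,-.323,.055]),pj("scene",[.458,-.301,.055]),pj("scene",[.458,-.301,.029]))
# red finger extent in scene
im=camera("scene"); hs=cv2.cvtColor(im,cv2.COLOR_BGR2HSV)
m=((hs[...,1]>100)&((hs[...,0]<10)|(hs[...,0]>170))&(hs[...,2]<150))
for y in range(138,166,2): xs=np.nonzero(m[y,205:250])[0]+205; print(y,xs.min() if len(xs) else None,xs.max() if len(xs) else None,end=' | ')
E
```

```text
0 wrist (array([255.8, 216.5]), np.float64(0.213)) scene (array([220.6, 165.4]), np.float64(1.93))
0.019 wrist (array([256. , 226.1]), np.float64(0.194)) scene (array([220.4, 161.6]), np.float64(1.918))
0.03 wrist (array([256. , 232.5]), np.float64(0.184)) scene (array([220.3, 159.4]), np.float64(1.91))
0.05 wrist (array([256.2, 246.2]), np.float64(0.164)) scene (array([220. , 155.3]), np.float64(1.897))
0.08 wrist (array([256.6, 274.1]), np.float64(0.136)) scene (array([219.7, 149.1]), np.float64(1.878))
w1 tips 0 (array([313.6, 216.3]), np.float64(0.213)) (array([198.2, 216.3]), np.float64(0.213))
w1 tips 0.02 (array([319.5, 226.4]), np.float64(0.193)) (array([192.6, 226.3]), np.float64(0.193))
w1 tips 0.04 (array([326.7, 238.7]), np.float64(0.174)) (array([185.7, 238.6]), np.float64(0.174))
handle top centre at tcp x, scene (array([220.5, 159.4]), np.float64(1.91)) (array([219. , 158.1]), np.float64(1.917)) (array([222. , 160.8]), np.float64(1.903)) (array([222.2, 166.1]), np.float64(1.92))
138 220 221 | 140 None None | 142 239 239 | 144 234 238 | 146 218 238 | 148 217 236 | 150 218 232 | 152 217 227 | 154 218 223 | 156 219 223 | 158 None None | 160 None None | 162 None None | 164 None None |
```

The projections agree: in w1 the tip inner edges are 140 px apart, so the tips are about 0.177 m from the camera, not 0.213 m. In the scene view the finger ends about 8 px above the projected TCP. The fingers therefore end about 35 mm short of the reported TCP, which explains both missed grasps. I'll rise, re-measure and grasp the head with that offset.

apply_moves(
  steps="0 0 -0.3 0 0 0 -1;0 0 -0.6 0 0 0 -1;0 0 -0.8 0 0 0 1;0 0 -0.8 0 0 0 1;0 0 -0.8 0 0 0 1;0 0 -0.8 0 0 0 1;0 0 -0.6 0 0 0 1;0 0 -0.3 0 0 0 1;0 0 0 0 0 0 1;0 0 0 0 0 0 1;0 0 0 0 0 0 1",
)

```text
time: 13.05
position: [0.4575, -0.3123, 0.2234]
ee_rot: [[0.999, 0.043, -0.002], [0.043, -0.999, 0.002], [-0.002, -0.002, -1.0]]
force: [0.0, 0.9, -0.2]
width: 0.0688
finger_force: 0.0
```

```bash
cat > find.py <<'E'
from h import *
import sys
s=observe();c=calibration("wrist"); im=camera("wrist"); n=sys.argv[1]; cv2.imwrite(f"pics/{n}.png",im); np.savez(f"{n}.npz",R=c["R"],t=c["t"]); print(s["time"],s["position"],s["ee_rot"][:,0],s["width"])
q=c["R"]@np.array([float(sys.argv[2]),float(sys.argv[3]),.08])+c["t"]; seed=(q[:2]/q[2]*c["fx"]+[c["cx"],c["cy"]]).astype(int)
q,ce,P=quad(im,seed,c); hd=plane("wrist",ce,.08,c)[:2]; print(seed,"head",hd,P)
for i in range(len(P)): d=P[(i+1)%len(P)]-P[i]; print(np.linalg.norm(d).round(4),np.degrees(np.arctan2(d[1],d[0])).round(1),end=' | ')
if len(sys.argv)>4: print(handle(im,c,.055,(seed[0]-25,seed[1]+25,seed[0]+25,250)))
# finger tips: dark reddish rows right/left
g=im.max(2); 
for y in range(216,236,4): xs=np.nonzero(g[y,150:360]<70)[0]+150; print(y,xs[xs<256][[0,-1]] if (xs<256).any() else None,xs[xs>256][[0,-1]] if (xs>256).any() else None)
d=np.array([hd[0],hd[1],s["position"][2]])-s["position"]; print("tool shift to head",(s["ee_rot"].T@d)/.04)
E
python3 find.py w8 .5013 -.3103 h
```

```text
13.05 [ 0.4575377  -0.31225625  0.22335669] [ 0.99906303  0.04322442 -0.00216935] 0.06881854272756872
[255 141] head [ 0.50140878 -0.31022158] [array([ 0.5271, -0.3335]), array([ 0.4781, -0.3367]), array([ 0.4746, -0.286 ]), array([ 0.5249, -0.2835])]
0.0491 -176.3 | 0.0508 93.9 | 0.0504 2.8 | 0.05 -87.5 | (array([ 249,  167,   14,   83, 1142], dtype=int32), array([ 0.40708252, -0.31431447]), np.float64(2.1919155855139634), np.float64(0.12081716483746457), np.float64(0.018079259502317806))
216 None None
220 None None
224 [184 197] [311 325]
228 [181 198] [311 328]
232 [178 198] [311 331]
tool shift to head [ 1.0979482  -0.00341664 -0.00237453]
```

apply_moves(
  steps="0.49 0 0 0 0 0 1;0.49 0 0 0 0 0 1;0 0 0.4 0 0 0 1;0 0 0.7 0 0 0 1;0 0 0.8 0 0 0 1;0 0 0.8 0 0 0 1;0 0 0.8 0 0 0 1;0 0 0.7 0 0 0 1;0 0 0.5 0 0 0 1;0 0 0.3 0 0 0 1;0 0 0.1 0 0 0 1;0 0 0 0 0 0 1",
)

```text
time: 14.3
position: [0.4974, -0.3111, 0.0205]
ee_rot: [[0.999, 0.043, -0.001], [0.043, -0.999, 0.001], [-0.001, -0.001, -1.0]]
force: [-0.2, 0.3, 0.1]
width: 0.0879
finger_force: 0.0
```

apply_moves(
  steps="0 0 0.15 0 0 0 1;0 0 0 0 0 0 -1;0 0 0 0 0 0 -1;0 0 0 0 0 0 -1;0 0 0 0 0 0 -1;0 0 0 0 0 0 -1;0 0 0 0 0 0 -1;0 0 0 0 0 0 -1;0 0 0 0 0 0 -1;0 0 0 0 0 0 -1",
)

```text
time: 15.3
position: [0.4981, -0.3118, 0.0153]
ee_rot: [[0.999, 0.043, 0.001], [0.043, -0.999, -0.001], [0.001, 0.001, -1.0]]
force: [-0.1, -1.4, 6.1]
width: 0.0547
finger_force: 30.0
```

apply_moves(
  steps="0 0 -0.1 0 0 0 -1;0 0 -0.2 0 0 0 -1;0 0 -0.2 0 0 0 -1;0 0 -0.1 0 0 0 -1;0 0 0 0 0 0 -1;0 0 0 0 0 0 -1",
)

```text
time: 15.9
position: [0.4976, -0.3112, 0.039]
ee_rot: [[0.999, 0.043, 0.0], [0.043, -0.999, 0.0], [0.0, -0.0, -1.0]]
force: [0.9, -0.9, -3.2]
width: 0.0548
finger_force: 30.0
```

The mallet is held: 54.8 mm width, and -3.2 N at the wrist matches its weight. The face is at reported z − 0.015. Now lift and refine the peg position.

apply_moves(
  steps="0 0 -0.3 0 0 0 -1;0 0 -0.6 0 0 0 -1;0 0 -0.7 0 0 0 -1;0 0 -0.7 0 0 0 -1;0 0 -0.7 0 0 0 -1;0 0 -0.7 0 0 0 -1;0 0 -0.5 0 0 0 -1;0 0 -0.5 0 0 0 -1;0.2 -0.4 -0.2 0 0 0 -1;0.2 -0.6 0 0 0 0 -1;0.2 -0.6 0 0 0 0 -1;0 -0.3 0 0 0 0 -1",
)

```text
time: 17.1
position: [0.5185, -0.2314, 0.2348]
ee_rot: [[0.999, 0.045, -0.0], [0.045, -0.999, 0.002], [-0.0, -0.002, -1.0]]
force: [-0.5, -0.2, -4.1]
width: 0.0546
finger_force: 30.0
```

```bash
python3 - <<'E'
from h import *
s=observe(); c=calibration("wrist"); im=camera("wrist"); cv2.imwrite("pics/w9.png",im); np.savez("w9.npz",R=c["R"],t=c["t"]); print(s["time"],s["position"],s["force"],s["width"],s["finger_force"])
def gray(im,roi,lo):
    x0,y0,x1,y1=roi; r=im[y0:y1,x0:x1].astype(int); m=((np.ptp(r,axis=2)<22)&(r.max(2)>lo)).astype(np.uint8)
    n,l,st,ce=cv2.connectedComponentsWithStats(m); return [(st[k].tolist(),(ce[k]+[x0,y0]).round(1).tolist()) for k in range(1,n) if st[k,4]>12]
T=cv2.imread("pics/top0.png"); S=cv2.imread("pics/scene0.png")
print("top",gray(T,(215,135,285,185),90)); print("scene",gray(S,(222,185,262,250),90))
for z in(.177,):print(plane("top",(247.5,160),z))
for y in range(190,216,2): print(y,S[y,226:250].tolist() if y in(200,) else S[y,226:250].mean(1).astype(int).tolist())
p=c["R"]@np.array([.602,.036,.177])+c["t"]; print("pred wrist px",p[:2]/p[2]*c["fx"]+[c["cx"],c["cy"]],p[2])
print("w9",gray(im,(0,60,200,260),120))
E
```

```text
17.1 [ 0.51854536 -0.23143199  0.23479313] [-0.50621467 -0.24006814 -4.05689111] 0.054592490986379645 29.992015063762665
top [([0, 0, 70, 50, 971], [255.3, 152.0]), ([6, 17, 8, 7, 37], [224.5, 155.2]), ([26, 19, 13, 15, 144], [247.1, 160.6]), ([53, 29, 7, 6, 35], [270.9, 166.7])]
scene [([0, 0, 40, 27, 659], [242.5, 194.6]), ([20, 34, 7, 6, 31], [244.8, 221.5]), ([0, 36, 40, 29, 595], [241.3, 236.4])]
[0.60186183 0.03470927 0.177     ]
190 [149, 146, 146, 136, 135, 132, 120, 104, 92, 115, 143, 149, 146, 147, 147, 148, 147, 147, 148, 148, 147, 146, 147, 148]
192 [99, 90, 117, 130, 131, 129, 133, 117, 94, 81, 98, 137, 149, 146, 147, 148, 145, 146, 148, 148, 148, 149, 147, 147]
194 [79, 70, 105, 129, 137, 142, 136, 98, 77, 82, 80, 93, 135, 150, 147, 147, 148, 148, 147, 149, 148, 148, 148, 148]
196 [76, 81, 78, 75, 77, 76, 78, 82, 91, 105, 124, 134, 135, 129, 131, 141, 148, 149, 150, 149, 143, 141, 143, 143]
198 [59, 79, 77, 57, 41, 38, 96, 128, 131, 130, 127, 128, 128, 132, 130, 127, 117, 109, 94, 75, 70, 74, 73, 70]
200 [[65, 75, 84], [28, 56, 89], [28, 52, 81], [20, 39, 63], [26, 44, 
[... 593 characters left out ...]
126, 126, 124, 129, 135, 102, 62, 66, 65, 67, 61]
208 [65, 66, 67, 46, 35, 67, 114, 129, 130, 129, 128, 129, 131, 129, 131, 130, 131, 114, 87, 73, 63, 66, 65, 66]
210 [65, 67, 68, 67, 49, 36, 63, 95, 116, 123, 123, 131, 129, 126, 133, 126, 104, 85, 80, 118, 103, 67, 63, 68]
212 [62, 64, 63, 65, 68, 48, 36, 65, 75, 76, 73, 71, 71, 74, 78, 80, 81, 85, 83, 79, 84, 85, 65, 64]
214 [67, 64, 67, 64, 66, 65, 51, 37, 65, 75, 77, 77, 76, 76, 76, 80, 84, 84, 82, 84, 82, 83, 84, 64]
pred wrist px [-46.12368493  90.15871504] 0.2432023964426238
w9 [([171, 0, 29, 10, 161], [189.2, 63.0]), ([53, 41, 21, 22, 336], [63.0, 111.2]), ([0, 44, 4, 5, 13], [1.0, 106.2]), ([0, 77, 200, 123, 16838], [100.2, 206.6])]
```

```bash
python3 - <<'E'
from h import *
a=plane("top",(247.7,160.95),.145); b=plane("top",(247.1,160.6),.172); t,e=tri(ray("top",(247.2,160.2)),ray("scene",(237.6,199.7))); print(a,b,t,e)
s=observe(); p=np.mean([a[:2],b[:2]],0); R=s["ee_rot"]; d=np.r_[p,0]-np.r_[s["position"][:2],0]; x=R.T@d; x[0]-=.0035; print("shift",x/.04)
c=plane("top",(224.5,155.2),.145)-plane("top",(270.9,166.7),.145);print("bar",c)
E
```

```text
[0.60510974 0.03489159 0.145     ] [0.60099332 0.03604391 0.172     ] [0.60289017 0.0353847  0.17104719] 0.0012207557773592863
shift [ 2.34478538 -6.53962744  0.01578165]
bar [0.03634709 0.14293708 0.        ]
```

apply_moves(
  steps="0.2 -0.4 0 0 0 0 -1;0.24 -0.7 0 0 0 0 -1;0.24 -0.7 0 0 0 0 -1;0.24 -0.7 0 0 0 0 -1;0.24 -0.7 0 0 0 0 -1;0.24 -0.7 0 0 0 0 -1;0.24 -0.7 0 0 0 0 -1;0.24 -0.7 0 0 0 0 -1;0.24 -0.7 0 0 0 0 -1;0.2 -0.54 0 0 0 0 -1;0 0 0 0 0 0 -1;0 0 0 0 0 0 -1",
)

```text
time: 18.35
position: [0.5994, 0.0308, 0.2346]
ee_rot: [[0.999, 0.044, -0.001], [0.044, -0.999, -0.001], [-0.001, 0.001, -1.0]]
force: [0.2, 0.4, -5.0]
width: 0.0548
finger_force: 30.0
```

```bash
python3 - <<'E'
from h import *
s=observe(); R=s["ee_rot"]; d=np.array([.603,.0355,.235])-s["position"]; x=R.T@d; x[0]-=.0035; print(s["time"],s["position"],R[:,0],s["force"],s["joint_positions"],"shift",x/.04)
S=camera("scene"); cv2.imwrite("pics/s10.png",S)
E
```

```text
18.35 [0.59935016 0.03080153 0.23460867] [ 0.99901593  0.04434076 -0.00103156] [ 0.16291688  0.44066753 -4.99169068] [-6.31547346e-02  3.20265829e-01  1.44251906e+00 -8.09944941e-04
  1.37975955e+00  1.46344008e+00] shift [ 0.00885436 -0.11329337 -0.00996072]
```

apply_moves(
  steps="0 -0.11 -0.5 0 0 0 -1;0 0 0 0 0 0 -1;0 0 1 0 0 0 -1;0 0 1 0 0 0 -1;0 0 0 0 0 0 -1",
)

```text
time: 18.9
position: [0.5987, 0.0341, 0.1719]
ee_rot: [[0.999, 0.042, -0.002], [0.042, -0.999, -0.0], [-0.002, 0.0, -1.0]]
force: [0.5, -0.5, -3.6]
width: 0.055
finger_force: 30.0
```

apply_moves(
  steps="0 0 -0.8 0 0 0 -1;0 0 -0.7 0 0 0 -1;0 0 0 0 0 0 -1",
)

```text
time: 19.2
position: [0.6024, 0.0344, 0.2393]
ee_rot: [[0.999, 0.042, 0.008], [0.042, -0.999, -0.001], [0.008, 0.001, -1.0]]
force: [1.1, -0.5, -3.8]
width: 0.0554
finger_force: 30.0
```

```bash
python3 - <<'E'
from h import *
s=observe(); print(s["time"],s["position"],s["force"],s["width"])
S=camera("scene"); cv2.imwrite("pics/s11.png",S)
A=cv2.imread("pics/scene0.png")
for y in range(192,220,2): print(y,S[y,228:246].mean(1).astype(int).tolist())
E
```

```text
19.2 [0.60243368 0.03440018 0.23928974] [ 1.10263384 -0.53029088 -3.81080647] 0.05537471760334789
192 [73, 82, 78, 71, 104, 111, 107, 154, 167, 166, 165, 159, 170, 143, 142, 155, 154, 154]
194 [74, 84, 87, 83, 81, 66, 95, 157, 143, 91, 135, 157, 156, 155, 153, 155, 155, 156]
196 [60, 76, 83, 83, 88, 88, 86, 85, 88, 85, 98, 145, 159, 155, 157, 157, 156, 158]
198 [86, 83, 81, 79, 80, 88, 88, 87, 84, 88, 86, 101, 142, 131, 110, 108, 101, 81]
200 [83, 84, 85, 82, 80, 81, 91, 106, 111, 99, 102, 106, 98, 87, 75, 75, 78, 75]
202 [66, 84, 85, 82, 71, 110, 133, 138, 134, 136, 135, 137, 137, 139, 111, 70, 63, 69]
204 [43, 69, 58, 46, 104, 135, 140, 138, 138, 136, 136, 139, 138, 138, 143, 116, 70, 70]
206 [38, 40, 41, 73, 70, 111, 133, 140, 142, 138, 139, 139, 144, 148, 123, 132, 107, 71]
208 [71, 53, 38, 72, 124, 125, 115, 119, 128, 140, 141, 137, 134, 131, 133, 121, 95, 76]
210 [71, 71, 53, 38, 68, 101, 123, 131, 132, 137, 137, 134, 140, 134, 111, 88, 86, 123]
212 [65, 71, 69, 54, 40, 67, 79, 80, 78, 75, 76, 79, 82, 86, 89, 89, 86, 87]
214 [67, 68, 68, 72, 54, 39, 69, 85, 82, 80, 80, 82, 83, 85, 89, 90, 84, 87]
216 [66, 71, 70, 73, 69, 52, 40, 69, 81, 83, 82, 81, 80, 82, 84, 88, 89, 91]
218 [67, 70, 67, 69, 70, 70, 53, 36, 73, 81, 84, 82, 80, 80, 82, 81, 91, 95]
```

The peg top moved down about 4.3 px, or 18–20 mm, so it's nearly home. A second brisk blow should finish it.

apply_moves(
  steps="0 0 -0.3 0 0 0 -1;0 0 0 0 0 0 -1;0 0 1 0 0 0 -1;0 0 1 0 0 0 -1;0 0 0 0 0 0 -1",
)

```text
time: 19.75
position: [0.5989, 0.0353, 0.1639]
ee_rot: [[0.999, 0.043, -0.002], [0.043, -0.999, 0.0], [-0.002, -0.0, -1.0]]
force: [-0.7, 0.6, -3.0]
width: 0.0551
finger_force: 30.0
```

apply_moves(
  steps="0 0 -0.7 0 0 0 -1;0 0 -0.8 0 0 0 -1;0 0 -0.3 0 0 0 -1;0 0 0 0 0 0 -1;0 0 0 0 0 0 -1",
)

```text
time: 20.25
position: [0.5987, 0.0354, 0.2376]
ee_rot: [[0.999, 0.043, -0.002], [0.043, -0.999, 0.0], [-0.002, -0.0, -1.0]]
force: [0.1, -1.0, -4.8]
width: 0.0547
finger_force: 30.0
```

```bash
python3 - <<'E'
from h import *
s=observe(); print(s["time"],s["position"],s["force"],s["width"])
S=camera("scene"); cv2.imwrite("pics/s12.png",S)
w=camera("wrist"); cv2.imwrite("pics/w12.png",w)
A=cv2.imread("pics/scene0.png");B=cv2.imread("pics/s11.png")
# vertical profile of peg columns, saturation small & lightness
for n,I in(("0",A),("11",B),("12",S)): print(n,I[190:216,234:241].mean((1,2)).astype(int).tolist())
def pj(n,X):
    c=calibration(n); q=c["R"]@np.array(X)+c["t"]; return (q[:2]/q[2]*[c["fx"],c["fy"]]+[c["cx"],c["cy"]]).round(1)
for z in(.177,.155): print(z,pj("scene",[.603,.0355,z]), "far/near rim",pj("scene",[.603-.0102,.0355-.0148,z]),pj("scene",[.603+.0102,.0355+.0148,z]))
# template shift
for nm,I in(("11",B),("12",S)):
    t=A[196:204,231:245]; r=cv2.matchTemplate(I[190:216,226:250],t,cv2.TM_CCOEFF_NORMED); _,v,_,l=cv2.minMaxLoc(r); y=l[1];
    col=r[:,l[0]]; d=0 if y in(0,len(col)-1) else .5*(col[y-1]-col[y+1])/(col[y-1]-2*col[y]+col[y+1]); print(nm,v,l[0]-5,y+d-6)
E
```

```text
20.25 [0.59865928 0.03543525 0.2376421 ] [ 0.12466187 -0.95509921 -4.80741694] 0.054749077185018355
0 [134, 130, 122, 119, 109, 111, 121, 127, 129, 130, 131, 132, 133, 128, 115, 104, 121, 125, 129, 128, 126, 115, 74, 76, 75, 72]
11 [157, 158, 155, 146, 133, 111, 107, 103, 97, 86, 102, 133, 136, 137, 138, 139, 139, 138, 130, 130, 133, 121, 78, 81, 80, 78]
12 [153, 150, 144, 129, 116, 111, 106, 103, 97, 87, 102, 134, 136, 137, 137, 138, 140, 138, 130, 130, 134, 121, 79, 82, 80, 78]
0.177 [237.7 198.4] far/near rim [237.9 194.7] [237.6 202.1]
0.155 [237.9 203.5] far/near rim [238.  199.8] [237.8 207.2]
11 0.6459897756576538 -1 7.3550234
12 0.640544593334198 -1 7.450986
```

The profiles after blows 1 and 2 are identical: the top edge shifted about 5 px, against a predicted 5.1 px for fully home. So the peg is on its hard stop. Now measure the tray.

```bash
python3 - <<'E'
from h import *
T=cv2.imread("pics/top0.png"); S=cv2.imread("pics/scene0.png")
def seg(im,seed,th):
    b=cv2.GaussianBlur(im,(5,5),0).astype(int); lab=b-b.mean(2,keepdims=True)
    ref=lab[seed[1]-8:seed[1]+9,seed[0]-8:seed[0]+9].reshape(-1,3).mean(0)
    m=((np.abs(lab-ref).max(2)<th)).astype(np.uint8); m=cv2.morphologyEx(m,cv2.MORPH_OPEN,np.ones((5,5)))
    l=cv2.connectedComponents(m)[1]; ct=max(cv2.findContours((l==l[seed[1],seed[0]]).astype(np.uint8),0,2)[0],key=cv2.contourArea)
    return cv2.approxPolyDP(cv2.convexHull(ct),6,True)[:,0],cv2.minAreaRect(ct)
q,r=seg(T,(149,191),4); print(q.tolist(),r); q2,r2=seg(S,(318,290),4); print(q2.tolist(),r2)
P=np.array([plane("top",p,.016)[:2] for p in q]); print(P.round(3).tolist(),P.mean(0),plane("top",r[0],.016))
Q=np.array([plane("scene",p,.016)[:2] for p in q2]); print(Q.round(3).tolist(),Q.mean(0))
print("tri centre",tri(ray("top",q.mean(0)),ray("scene",q2.mean(0))))
s=observe(); R=s["ee_rot"]; d=np.r_[P.mean(0),s["position"][2]]-s["position"]; x=R.T@d; x[0]-=.0035; print("shift",x/.04)
E
```

```text
[[169, 165], [172, 213], [127, 216], [126, 167]] ((148.79385375976562, 190.7892303466797), (50.6995964050293, 46.317466735839844), 86.8201675415039)
[[323, 262], [354, 295], [313, 321], [282, 286]] ((318.4053955078125, 290.06756591796875), (49.40524673461914, 59.170047760009766), 54.462318420410156)
[[0.617, 0.301], [0.456, 0.288], [0.446, 0.436], [0.61, 0.444]] [0.53246288 0.36744649] [0.53019663 0.36642116 0.016     ]
[[0.449, 0.297], [0.459, 0.449], [0.62, 0.449], [0.617, 0.298]] [0.5362164  0.37311997]
tri centre (array([0.53296486, 0.37000599, 0.00611003]), np.float64(0.000977807312257933))
shift [-1.36795558e+00 -8.36283422e+00  8.03167808e-03]
```

apply_moves(
  steps="-0.11 -0.4 0 0 0 0 -1;-0.11 -0.8 0 0 0 0 -1;-0.11 -0.8 0 0 0 0 -1;-0.11 -0.8 0 0 0 0 -1;-0.12 -0.8 0 0 0 0 -1;-0.12 -0.8 0 0 0 0 -1;-0.12 -0.8 0 0 0 0 -1;-0.11 -0.8 0 0 0 0 -1;-0.11 -0.8 0 0 0 0 -1;-0.11 -0.8 0 0 0 0 -1;-0.11 -0.4 0 0 0 0 -1;-0.11 -0.4 0 0 0 0 -1",
)

```text
time: 21.55
position: [0.5296, 0.3698, 0.2381]
ee_rot: [[0.999, 0.044, -0.002], [0.044, -0.999, -0.001], [-0.002, 0.001, -1.0]]
force: [-0.2, -0.9, -3.9]
width: 0.0549
finger_force: 30.0
```

apply_moves(
  steps="0 0 0.3 0 0 0 -1;0 0 0.6 0 0 0 -1;0 0 0.8 0 0 0 -1;0 0 0.8 0 0 0 -1;0 0 0.8 0 0 0 -1;0 0 0.7 0 0 0 -1;0 0 0.5 0 0 0 -1;0 0 0.3 0 0 0 -1;0 0 0 0 0 0 -1;0 0 0 0 0 0 -1",
)

```text
time: 22.55
position: [0.5316, 0.3684, 0.0474]
ee_rot: [[0.999, 0.043, 0.0], [0.043, -0.999, 0.0], [0.0, -0.0, -1.0]]
force: [0.6, 0.2, -3.6]
width: 0.055
finger_force: 30.0
```

```bash
python3 - <<'E'
from h import *
s=observe(); print(s["time"],s["position"],s["ee_rot"],s["force"],s["width"])
S=camera("scene"); cv2.imwrite("pics/s13.png",S)
def pj(X):
    c=calibration("scene"); q=c["R"]@np.array(X)+c["t"]; return (q[:2]/q[2]*[c["fx"],c["fy"]]+[c["cx"],c["cy"]]).round(1)
E
```

```text
22.55 [0.53159355 0.36844041 0.04740832] [[ 9.99089577e-01  4.26589265e-02  4.82524708e-04]
 [ 4.26588486e-02 -9.99089682e-01  1.70633091e-04]
 [ 4.89364482e-04 -1.49893794e-04 -9.99999869e-01]] [ 0.61603369  0.23283268 -3.61067268] 0.055042783639305905
```

apply_moves(
  steps="0 0 0.3 0 0 0 -1;0 0 0.2 0 0 0 -1;0 0 0.1 0 0 0 -1;0 0 0 0 0 0 -1",
)

```text
time: 23.0
position: [0.5302, 0.3684, 0.022]
ee_rot: [[0.999, 0.043, -0.002], [0.043, -0.999, -0.001], [-0.002, 0.001, -1.0]]
force: [0.4, -0.0, -3.2]
width: 0.0545
finger_force: 30.0
```

apply_moves(
  steps="0 0 0.1 0 0 0 -1;0 0 0 0 0 0 -1",
)

```text
time: 23.2
position: [0.5309, 0.3687, 0.0186]
ee_rot: [[0.999, 0.043, -0.0], [0.043, -0.999, -0.0], [-0.0, 0.0, -1.0]]
force: [-0.6, -1.0, -3.9]
width: 0.0549
finger_force: 30.0
```

apply_moves(
  steps="0 0 0.07 0 0 0 -1;0 0 0 0 0 0 -1",
)

```text
time: 23.4
position: [0.5309, 0.3687, 0.016]
ee_rot: [[0.999, 0.043, -0.0], [0.043, -0.999, -0.0], [-0.0, -0.0, -1.0]]
force: [0.0, -0.9, -3.6]
width: 0.0546
finger_force: 30.0
```

apply_moves(
  steps="0 0 0.07 0 0 0 -1;0 0 0 0 0 0 -1",
)

```text
time: 23.6
position: [0.5308, 0.3686, 0.0131]
ee_rot: [[0.999, 0.043, -0.0], [0.043, -0.999, -0.0], [-0.0, 0.0, -1.0]]
force: [-0.1, 0.6, -3.6]
width: 0.0547
finger_force: 30.0
```

apply_moves(
  steps="0 0 0.05 0 0 0 -1;0 0 0 0 0 0 -1",
)

```text
time: 23.8
position: [0.5313, 0.3689, 0.0119]
ee_rot: [[0.999, 0.043, 0.0], [0.043, -0.999, 0.0], [0.001, -0.0, -1.0]]
force: [-0.5, -0.5, 0.0]
width: 0.0549
finger_force: 30.0
```

apply_moves(
  steps="0 0 0.04 0 0 0 -1;0 0 0 0 0 0 -1",
)

```text
time: 24.0
position: [0.5322, 0.369, 0.0115]
ee_rot: [[0.999, 0.043, 0.002], [0.043, -0.999, 0.001], [0.002, -0.001, -1.0]]
force: [-0.5, -1.8, 8.1]
width: 0.0551
finger_force: 30.0
```

Contact came at the expected height (floor at 4 mm). Release and rise.

apply_moves(
  steps="0 0 -0.04 0 0 0 -1;0 0 0 0 0 0 1;0 0 0 0 0 0 1;0 0 0 0 0 0 1;0 0 0 0 0 0 1;0 0 0 0 0 0 1;0 0 0 0 0 0 1;0 0 -0.2 0 0 0 1;0 0 -0.5 0 0 0 1;0 0 -0.7 0 0 0 1;0 0 -0.8 0 0 0 1;0 0 -0.8 0 0 0 1",
)

```text
time: 25.2
position: [0.5309, 0.3687, 0.133]
ee_rot: [[0.999, 0.043, -0.0], [0.043, -0.999, 0.0], [-0.0, -0.0, -1.0]]
force: [1.5, 1.1, 0.1]
width: 0.088
finger_force: 0.0
```

apply_moves(
  steps="0 0 -0.8 0 0 0 1;0 0 -0.8 0 0 0 1;-0.6 0 -0.5 0 0 0 1;-0.8 0 0 0 0 0 1;-0.5 0 0 0 0 0 1;0 0 0 0 0 0 1",
)

```text
time: 25.8
position: [0.4525, 0.3652, 0.2164]
ee_rot: [[0.999, 0.045, -0.001], [0.045, -0.999, 0.0], [-0.001, -0.0, -1.0]]
force: [-0.7, -0.8, 0.6]
width: 0.0876
finger_force: 0.0
```

```bash
python3 find.py w14 .5345 .369 h; python3 - <<'E'
from h import *
S=camera("scene"); T=camera("top"); cv2.imwrite("pics/s14.png",S); cv2.imwrite("pics/t14.png",T); A=cv2.imread("pics/scene0.png")
print(A[190:216,234:241].mean((1,2)).astype(int).tolist()); print(S[190:216,234:241].mean((1,2)).astype(int).tolist())
D=(cv2.absdiff(cv2.GaussianBlur(cv2.imread("pics/top0.png"),(5,5),0),cv2.GaussianBlur(T,(5,5),0)).max(2)>35).astype(np.uint8)
n,l,st,ce=cv2.connectedComponentsWithStats(D)
for k in range(1,n):
    if st[k,4]>25: print("diff",st[k],ce[k].round())
E
```

```text
25.8 [0.45249128 0.36522915 0.21639956] [ 9.99004690e-01  4.45994604e-02 -7.19577221e-04] 0.08764840889697037
[255 108] head [0.53733585 0.37184259] [array([0.5637, 0.3482]), array([0.5133, 0.3449]), array([0.5099, 0.3954]), array([0.5604, 0.3988])]
0.0505 -176.3 | 0.0506 93.9 | 0.0506 3.9 | 0.0507 -86.3 | (array([ 247,  136,   15,  102, 1456], dtype=int32), array([0.43477133, 0.3666041 ]), np.float64(2.2393188755750595), np.float64(0.13977521847909907), np.float64(0.018095248811108043))
216 None None
220 [172 177] None
224 [166 183] [326 341]
228 [164 183] [326 344]
232 [160 183] [326 348]
tool shift to head [ 2.12637683e+00 -7.05710867e-02 -1.51198883e-03]
[134, 130, 122, 119, 109, 111, 121, 127, 129, 130, 131, 132, 133, 128, 115, 104, 121, 125, 129, 128, 126, 115, 74, 76, 75, 72]
[139, 134, 125, 123, 113, 109, 103, 101, 94, 85, 99, 131, 133, 133, 134, 135, 137, 135, 127, 127, 129, 119, 77, 79, 78, 75]
diff [   43   155   192   229 17152] [128. 282.]
diff [257 159   7   9  45] [261. 163.]
diff [177 186   6  14  66] [179. 192.]
diff [342 193  40  28 592] [364. 206.]
diff [158 217  13  28 321] [164. 231.]
diff [ 214  216  148   51 3044] [301. 234.]
diff [366 225  38  51 919] [382. 252.]
diff [356 248   7   7  36] [359. 251.]
diff [  211   261   301   123 22128] [377. 319.]
diff [408 276  14  12 115] [415. 282.]
diff [271 339  19  23 229] [280. 349.]
diff [236 341  27  18  77] [248. 347.]
diff [442 348  64  36 978] [472. 368.]
diff [287 359  17  25 167] [296. 372.]
```

```bash
python3 - <<'E'
from h import *
A=cv2.imread("pics/scene0.png"); S=cv2.imread("pics/s14.png")
for n,(x0,y0,x1,y1) in dict(fork=(252,180,292,212),rest=(288,215,318,232),purple=(218,120,272,150),ramekin=(178,238,212,268),tumbler=(150,190,182,226),lid=(195,266,255,310)).items():
    t=A[y0:y1,x0:x1]; r=cv2.matchTemplate(S[y0-6:y1+6,x0-6:x1+6],t,cv2.TM_CCOEFF_NORMED); _,v,_,l=cv2.minMaxLoc(r); print(n,round(v,3),l[0]-6,l[1]-6)
E
```

```text
fork 0.563 0 1
rest 0.827 0 0
purple 0.747 -1 0
ramekin 0.998 0 0
tumbler 0.997 0 0
lid 0.998 0 0
```

```bash
python3 -c "from cell import *; print(sign_off())"
```

```text
the job is handed in; nothing more can be done
None
```

The peg measures fully home after two brisk blows, and the mallet stands upright on its head in the far clear tray. The job was handed in at about 26 s; the first two grasp tries missed and nudged the mallet, and the fork's final position was only weakly confirmed.

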